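# Pop open the sample port for the red-capped jar

### The job

The red-capped jar is next in the bench analyser: with a fingertip, gently press the ringed mark on the hatch right behind that jar, one full press, so that its push-push latch lets go and the hatch springs up. Take the hand clear and watch for two seconds that the hatch stays open. Leave the other hatch latched, and pick up or shift nothing: the jars, cup and stopwatch stay where they stand.

Things in the scene. Friction and masses are not known exactly. Their poses are not given: they have to be found in the camera images.
- analyser: White bench analyser, fixed to the worktop, 190 mm deep (x), 260 mm wide (y), deck 125 mm high, small display on its front (-x side), with a grey ledge 8 mm high along its front (88 mm deep). Two blue hatches side by side on its deck, left (+y) and right (-y). Origin: middle of the housing at worktop level; x points from its front to its back, y to its left, z up.
- spot_left (a point): Round waiting spot (74 mm ring) on the ledge in front of the left hatch: its centre, 138 mm in front of the analyser's middle and 68 mm to its left, 8 mm above the worktop. One of the jars stands here.
- spot_right (a point): The same in front of the right hatch, 68 mm to the right of the middle.
- pad_left (a point): Press mark of the left hatch, a white ringed disc, 26 mm across, 2 mm proud of the hatch's top face, 18 mm behind the hatch's front edge and 78 mm in front of its hinge; it moves with the hatch. The point is the centre of the disc's top, the face to press, 139 mm above the worktop when latched. z points out of the hatch.
- pad_right (a point): The same on the right hatch. (The rules call the two discs hatch_left_c2 and hatch_right_c2.)
- hatch_left (a joint): Angle of the left hatch, rad. 0 = shut, latched. Negative = pushed in, stop at -0.111 (mark 9 mm down). The latch lets go past about -0.08 (mark 6 mm down); a press to the stop always frees it. As the finger rises, a spring lifts the hatch to its open stop at 0.75 (mark about 55 mm higher, 20 mm further back). Pushing takes 2 to 3 N; at the stop it turns hard.
- hatch_right (a joint): As hatch_left, for the right hatch. Both hatches: 96 mm long, 76 mm wide, 14 mm thick; hinge line along the analyser's y axis at the rear edge, 34 mm behind the analyser's middle, 128 mm above the worktop. Latched, the top face is level, 137 mm above the worktop and 12 mm above the deck round it.
- cam_left (a joint): Hidden slider of the left hatch's push-push latch, m; it moves by itself. 0 = latched; about +0.006 while a press frees the hatch; about -0.008 once the hatch is up. A second press, right down, would then catch the hatch shut again (value below -0.0024 with the hatch joint below 0.02).
- cam_right (a joint): As cam_left, for the right hatch.
- red_jar: White plastic sample jar with a red screw cap, 58 mm across, 80 mm high, standing on the spot in front of one of the hatches: the hatch behind it is the one to open. Origin: centre of its underside.
- blue_jar: White plastic sample jar with a blue screw cap, 50 mm across, 66 mm high, on the spot in front of the other hatch. Leave it. Origin: centre of its underside.
- white_cup: White measuring cup, 75 mm across, 88 mm high, standing to the left of the analyser. Leave it. Origin: centre of its underside.
- stopwatch: Black digital stopwatch, 68x52x19 mm, lying to the left of the analyser. Leave it. Origin: centre of its underside.
Things that resemble listed ones, but are neither listed nor needed, are in the scene too. There is more than one size of the red_jar; the one meant has the size given above.

How it is judged:
On the way, in this order (a step that is already met when the one before it is completed fails the run):
1. the hatch behind the red-capped jar is pressed in by a finger on its ringed mark (((horizontal distance between red_jar and spot_left below 0.04 m and value of joint hatch_left below -0.05 rad and contact force between the fingers and hatch_left_c2 above 0.3 N) or (horizontal distance between red_jar and spot_right below 0.04 m and value of joint hatch_right below -0.05 rad and contact force between the fingers and hatch_right_c2 above 0.3 N))), for 0.02 s.
2. that hatch has sprung up and stays open for 1.5 s with nothing of the robot touching the analyser (((horizontal distance between red_jar and spot_left below 0.04 m and value of joint hatch_left above 0.6 rad and contact force between each of the fingers, the arm and analyser below 0.1 N) or (horizontal distance between red_jar and spot_right below 0.04 m and value of joint hatch_right above 0.6 rad and contact force between each of the fingers, the arm and analyser below 0.1 N))), for 1.5 s.
At the end, for the whole second after the job is handed in: The hatch behind the red-capped jar stands open (above 0.6 rad of 0.75), the other is latched (within 0.03 rad of 0), and both jars, the cup and the stopwatch are within 20 mm of where they stood, the jars upright and at rest (((horizontal distance between red_jar and spot_left below 0.04 m and value of joint hatch_left above 0.6 rad and value of joint hatch_right between -0.03 and 0.03 rad) or (horizontal distance between red_jar and spot_right below 0.04 m and value of joint hatch_right above 0.6 rad and value of joint hatch_left between -0.03 and 0.03 rad)) and distance of each of red_jar, blue_jar, white_cup, stopwatch from where it was at the start of the episode below 0.02 m and angle between each of red_jar, blue_jar's own z axis and vertical below 0.15 rad and linear speed of each of red_jar, blue_jar below 0.02 m/s); the robot touches nothing.
It fails at once if the hatch behind the blue-capped jar is pressed in or opened ((horizontal distance between red_jar and spot_left below 0.04 m and (value of joint hatch_right below -0.04 rad or value of joint hatch_right above 0.06 rad)) or (horizontal distance between red_jar and spot_right below 0.04 m and (value of joint hatch_left below -0.04 rad or value of joint hatch_left above 0.06 rad))).
It fails at once if an opened hatch is pressed shut again (a second press) ((value of joint cam_left below -0.0024 m and value of joint hatch_left below 0.02 rad) or (value of joint cam_right below -0.0024 m and value of joint hatch_right below 0.02 rad)).
It fails at once if the robot bangs on the analyser (over 70 N) (contact force between any of the fingers, the arm and analyser above 70 N).
It fails at once if a jar, the cup or the stopwatch is shifted, lifted or tipped (distance of any of red_jar, blue_jar, white_cup, stopwatch from where it was at the start of the episode above 0.02 m or angle between any of red_jar, blue_jar, white_cup's own z axis and vertical above 0.3 rad).
It also fails if it takes over 38 s, if anything falls off the work surface, if the arm or the gripper's body presses on something with over 40 N, if the wrist force passes 120 N, or if a joint passes its speed limit or range.

### The arm

A 6-joint arm with a two-finger parallel gripper is mounted at the origin on a cart in front of the work surface, level with it; the furniture and walls round the work are solid. World frame = base frame: x ahead of the robot, y to its left, z up, the work surface at z = 0. Lengths are in m, angles in rad, forces in N, time in s.
With the tool pointing down it reaches from about 0.35 to 0.975 m from the base axis. Payload 17.4 kg.
Tool frame: the origin (TCP) lies midway between the tips of the shut fingers; the grasp point (between the pads) lies 19 mm behind it (ctrl.grip_depth is the distance from the TCP to the grasp point, in m); z points along the fingers, y is the line along which they close (so a half turn about z gives the same grasp; the last joint's range is limited). The gripper opens to 85 mm and grips with 20 to 120 N. Pads are 22 mm wide; open, the fingers measure 114 mm over their backs; the gripper's body (76 mm by 85 mm) begins 54 mm behind the grasp point. The pads swing forward as they close: fully open they stand 13 mm farther back than shut.
Start: joints at [1.235, 0.116, 1.442, -0, 1.584, -0.038], TCP at [0.198, 0.645, 0.231] pointing down, gripper open.
Joint ranges: [-2.83, 2.83], [-0.83, 2.19], [0.07, 2.5], [-1.14, 4.28], [0.01, 3], [-2.97, 2.97]. Speed limits (rad/s): [1.89, 1.89, 2.22, 3.14, 3.14, 3.14].

### API

Orientations are given as a unit quaternion [x, y, z, w].
In Python, from rig import ctrl, read_camera, camera_info gives the robot as it stands.
- The arm moves only by the tool arm_command, never from a script. Its argument "moves" is a list of rows, each an object with "claw": the opening in per cent of the stroke, from 0 (shut) to 100 (fully open); "xyz": the shift along the tool's x, y, z in m, a list of three; "twist": the turn, a rotation vector about the tool's x, y, z in degrees, a list of three. In form: [{"claw": claw, "xyz": [x, y, z], "twist": [wx, wy, wz]}, ...]. A call has 1 to 20 rows; each row shifts and turns the commanded pose from where the row before left it, along the tool's axes as they then stand; what a row does not reach is not made up. A row lasts 1/8 s, in which the tool goes at most 62.5 mm and 10.7 degrees, less where a joint would pass 70% of its speed; a pose out of reach is approached as far as the arm can. A call is refused whole if a number of a shift passes 0.0625 or a number of a turn 10.7, either way. A call with a gripper value outside its range is refused whole. The fingers move at their own pace and stop on an object; "squeeze" is the grip in N (left out, the last holds). Time passes only in rows, so rows that do not move let the fingers close. It gives the time, the measured TCP pose, the force, the opening and the grip force at its end, in the units of the state.
- ctrl.get_obs(): the state, without advancing time (a new reading comes with each control period).
- read_camera(name): name is "side" or "top" or "wrist"; returns the picture (400x640x3 uint8, red, green, blue); there is no depth.
- camera_info(name): a dict with "fovy" (degrees; the focal length in pixels is half the picture's height over the tangent of half this angle, whatever the lens; pixels are square), "cx", "cy" (the principal point, pixels), "D" ([k1, k2, p1, p2, k3] as OpenCV has them; the pictures are not rectified), "R" (3x3) and "t" (3): a world point X has camera coordinates R X + t; the wrist camera has in their place "mount" (4x4, takes a point from camera to tool coordinates, whose origin is the TCP and whose axes are the flange's). Camera axes: x right, y down, z forward; pixel columns grow to the right and rows downward; lengths in m; the calibration is good to about 2 mm. A picture is of the moment at which its call begins: read the wrist's pose just before it. camera_info takes no time and is no camera call.
- ctrl.hand_in(): hands the job in; it is judged then, once.
The state is a dict: "time": time; "joints": joint angles; "joint_vel": joint speeds; "tau": joint torques, N m; "position": TCP position; "ee_rot": TCP orientation; "wrist_force": force on the tool from outside, world axes, zero at the start; "torque": the same for the moment, N m; "grip_width": finger opening in m; "grasp_force": force on a finger pad.
Only numpy, scipy, OpenCV 4.12 (cv2) and the standard library are available. Lean on these libraries where they do the work, as an engineer would, in place of code of your own. Each camera call takes 0.05 s, during which the arm holds its last target. There are 200 camera calls.

## Working session

There is one attempt and no reset: what is moved stays moved. The work goes in short steps, Python scripts to look and compute and a tool call to move; the robot and the scene stay as the last step left them, time stands still between calls to the robot, and variables do not carry over. Pictures are saved under pics/ and viewed, at most 10 in all, crops included, and the job is handed in when it is done.

Besides the shell and the picture viewer there is one more tool, called after "Call:" in YAML: its name, and indented under it one key for each argument. arm_command: Moves the arm, as the interface text tells. Its arguments: {"type":"object","properties":{"moves":{"type":"array"},"squeeze":{"type":"number"}},"required":["moves"]}

```bash
mkdir -p pics; python3 - <<'E'
from rig import ctrl, read_camera, camera_info
import cv2
for n in("side","top"):
    cv2.imwrite(f"pics/{n}0.png",read_camera(n)[:,:,::-1])
    print(n,camera_info(n))
print(camera_info("wrist")); print(ctrl.get_obs())
E
```

```text
side {'fovy': 54.72587816778365, 'cx': 319.12177270835616, 'cy': 198.32285141746502, 'D': array([-0.05956801,  0.        ,  0.        ,  0.        ,  0.        ]), 'R': array([[ 0.92824096, -0.37188882,  0.00821149],
       [-0.19992239, -0.51738237, -0.83207363],
       [ 0.31368736,  0.77072316, -0.55460441]]), 't': array([-0.39713467,  0.28820882,  0.8724642 ])}
top {'fovy': 56.49961947352372, 'cx': 316.0744860869201, 'cy': 201.75190992380743, 'D': array([-0.05671353,  0.        ,  0.        ,  0.        ,  0.        ]), 'R': array([[-0.19524255, -0.98074528, -0.00436396],
       [-0.95953458,  0.19193683, -0.2060428 ],
       [ 0.20291311, -0.03604095, -0.97853325]]), 't': array([0.22945647, 0.47645121, 0.89371154])}
{'fovy': 65.65300256221455, 'cx': 319.9017634627298, 'cy': 197.1299699257606, 'D': array([-0.05791082,  0.        ,  0.        ,  0.        ,  0.        ]), 'mount': array([[ 7.91816084e-04, -9.64058845e-01, -2.65687629e-01,
         6.82193751e-02],
       [ 9.99999476e-01,  5.91126269e-04,  8.35323656e-04,
        -1.71494777e-03],
       [-6.48246222e-04, -2.65688
[... 156 characters left out ...]
ints': array([ 1.23521178e+00,  1.16447469e-01,  1.44218676e+00,  9.51192679e-08,
        1.58401341e+00, -3.77896368e-02]), 'joint_vel': array([-1.79040327e-04, -2.58094667e-03, -3.27181652e-04, -7.19224322e-04,
        7.22496176e-04, -7.00403096e-05]), 'tau': array([ 2.16589404e-03, -7.33672786e+01, -6.33793616e+01,  1.06083933e-04,
        5.23819530e-03,  5.65522967e-06]), 'position': array([0.19799964, 0.64512964, 0.23063689]), 'ee_rot': array([ 1.48347858e-01,  9.88935101e-01, -5.18318774e-04, -9.79518530e-05]), 'wrist_force': array([ 1.00186129, -0.12797071, -0.09547148]), 'torque': array([-0.05765938,  0.00236892,  0.04860995]), 'grasp_force': 0.0, 'grip_width': 0.08546424217699158}
```

View pics/top0.png

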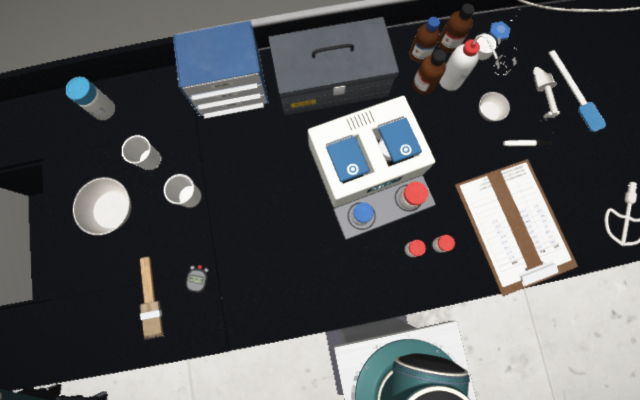

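View pics/side0.png

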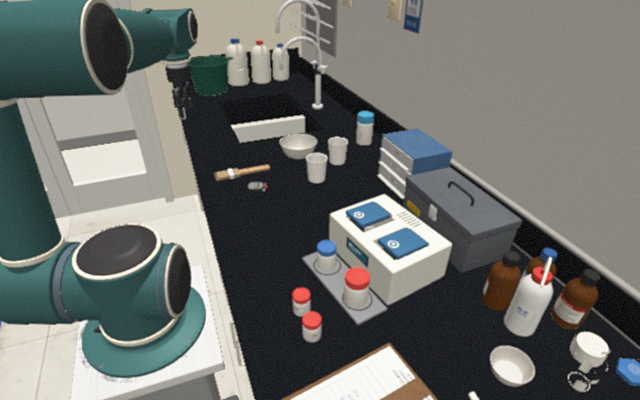

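The top view shows the analyser at about (370,150). On its ledge, a large red-capped jar stands at (413,195) on the right-hand spot and the blue-capped jar at (362,213) on the left-hand one. The ringed marks are at about (406,150) on the right and (353,169) on the left. The red-capped candidates are (413,195), (416,248) and (445,243). Only the first is large and on a ledge spot, so the right hatch should be the target. The side view agrees: big red jar at (356,288), right mark at (391,243). Next I'll measure and confirm in a crop.

```bash
cat > h.py <<'E'
import numpy as np, cv2
from rig import ctrl, read_camera, camera_info
def ray(c,uv):
    i=camera_info(c); f=200/np.tan(np.radians(i['fovy']/2))
    K=np.array([[f,0,i['cx']],[0,f,i['cy']],[0,0,1]])
    p=cv2.undistortPoints(np.array([[uv]],float),K,i['D'])[0,0]
    R=np.array(i['R']);t=np.array(i['t'])
    d=R.T@np.array([p[0],p[1],1]); return -R.T@t,d/np.linalg.norm(d)
def plane(c,uv,z):
    o,d=ray(c,uv); return o+d*(z-o[2])/d[2]
def tri(a,b):
    A=[];B=[]
    M=np.zeros((3,3));v=np.zeros(3);
    for o,d in(a,b):
        P=np.eye(3)-np.outer(d,d);M+=P;v+=P@o
    x=np.linalg.solve(M,v); return x,[np.linalg.norm((np.eye(3)-np.outer(d,d))@(x-o)) for o,d in(a,b)]
E
python3 - <<'E'
from h import *
T=cv2.imread('pics/top0.png');S=cv2.imread('pics/side0.png')
a=cv2.resize(T[120:270,300:470],None,fx=4,fy=4,interpolation=2)[:600,:680]
cv2.imwrite('pics/crop.png',a)
def blobs(I,lo,hi,roi,mn):
    H=cv2.cvtColor(I,cv2.COLOR_BGR2HSV); m=cv2.inRange(H,lo,hi); k=np.zeros_like(m);x0,y0,x1,y1=roi;k[y0:y1,x0:x1]=m[y0:y1,x0:x1]
    n,L,s,c=cv2.connectedComponentsWithStats(k); return [(c[i].round(1),s[i].tolist()) for i in range(1,n) if s[i][4]>=mn],L,k
res={}
for n,I,roi in(("top",T,(300,100,470,270)),("side",S,(280,190,460,350))):
    b,L,k=blobs(I,(98,110,50),(118,255,255),roi,60)
    print(n,"blue");[print(' ',*x) for x in b]
    # white disc inside each hatch: holes in blue
    cs,h=cv2.findContours(k,cv2.RETR_CCOMP,cv2.CHAIN_APPROX_NONE)
    for c,hh in zip(cs,h[0]):
        if hh[3]>=0 and cv2.contourArea(c)>15:
            e=cv2.fitEllipse(c); print('  hole',e); res.setdefault(n,[]).append(e[0])
    H=cv2.cvtColor(I,cv2.COLOR_BGR2HSV); 
    r=cv2.inRange(H,(0,130,80),(8,255,255))|cv2.inRange(H,(172,130,80),(180,255,255))
    q,_,s,c=cv2.connectedComponentsWithStats(r)
    [print('  red',c[i],s[i]) for i in range(1,q) if s[i][4]>60]
for u in res.get("top",[]): print('plane',u,plane("top",u,.139))
for u in res.get("side",[]): print('planeS',u,plane("side",u,.139))
E
```

```text
top blue
  [398.9 139. ] [379, 118, 42, 45, 1019]
  [347.  157.8] [327, 137, 42, 45, 1041]
  [363.1 212. ] [354, 203, 20, 19, 301]
  hole ((352.2236328125, 168.90618896484375), (13.758925437927246, 13.819113731384277), 147.8023223876953)
  hole ((405.4103698730469, 149.38385009765625), (12.992652893066406, 13.432353973388672), 126.53129577636719)
  red [470.61497326  47.19786096] [464  39  15  17 187]
  red [415.55319149 193.13002364] [404 182  24  23 423]
  red [446.0944206  242.49356223] [438 234  17  18 233]
  red [417.1754386  247.30701754] [409 239  17  18 228]
side blue
  [368.6 214.1] [347, 202, 43, 26, 558]
  [403.  242.5] [379, 228, 48, 30, 729]
  [325.5 247.1] [316, 239, 20, 17, 263]
  hole ((392.93035888671875, 243.8459930419922), (10.626532554626465, 14.609424591064453), 101.28205871582031)
  hole ((358.4680480957031, 214.54019165039062), (9.26169204711914, 13.412875175476074), 94.60548400878906)
  red [356.98663697 278.00668151] [345 267  25  23 449]
  red [537.28481013 273.52531646] [532 266  12  18 158]
  red [548.96825397 277.31746032] [545 271   9  14  63]
  red [300.98854962 294.64885496] [292 287  19  17 262]
  red [574.17105263 305.57894737] [561 293  26  19  76]
  red [311.65306122 319.73129252] [302 310  20  20 294]
plane (352.2236328125, 168.90618896484375) [0.5540586 0.0369278 0.139    ]
plane (405.4103698730469, 149.38385009765625) [ 0.57656945 -0.0973059   0.139     ]
planeS (392.93035888671875, 243.8459930419922) [ 0.57491995 -0.09478973  0.139     ]
planeS (358.4680480957031, 214.54019165039062) [0.55192291 0.03917468 0.139     ]
```

View pics/crop.png

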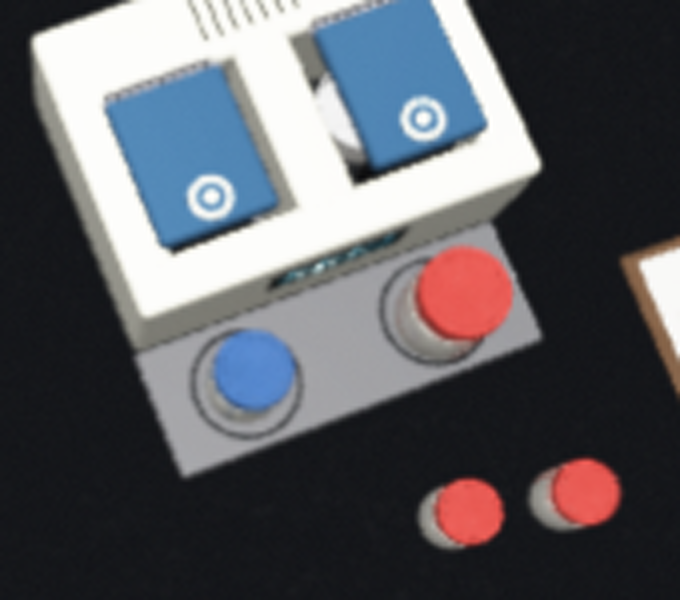

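The crop confirms it. The big red-capped jar stands in a ledge ring in front of the right hatch, whose mark is at crop (423,118). The two small red-capped jars at crop (468,512) and (585,492) are off the ledge. The blue jar's hatch has its mark at crop (210,196).

The marks measure 136 mm apart, as specified, and the two views agree within 3 mm. That puts pad_right at (0.576, -0.096, 0.139), with the analyser yawed by about 9.6°.

Call:
arm_command:
  moves:
    - {"claw":0,"xyz":[-0.029,-0.03,-0.002],"twist":[0,0,0]}
    - {"claw":0,"xyz":[-0.029,-0.03,-0.002],"twist":[0,0,0]}
    - {"claw":0,"xyz":[-0.029,-0.03,-0.002],"twist":[0,0,0]}
    - {"claw":0,"xyz":[-0.029,-0.03,-0.002],"twist":[0,0,0]}
    - {"claw":0,"xyz":[-0.029,-0.03,-0.002],"twist":[0,0,0]}
    - {"claw":0,"xyz":[-0.029,-0.03,-0.002],"twist":[0,0,0]}
    - {"claw":0,"xyz":[-0.029,-0.03,-0.002],"twist":[0,0,0]}
    - {"claw":0,"xyz":[-0.029,-0.03,-0.002],"twist":[0,0,0]}
    - {"claw":0,"xyz":[-0.029,-0.03,-0.002],"twist":[0,0,0]}
    - {"claw":0,"xyz":[-0.029,-0.03,-0.002],"twist":[0,0,0]}
    - {"claw":0,"xyz":[-0.029,-0.03,-0.002],"twist":[0,0,0]}
    - {"claw":0,"xyz":[-0.029,-0.03,-0.002],"twist":[0,0,0]}
    - {"claw":0,"xyz":[-0.029,-0.03,-0.002],"twist":[0,0,0]}
    - {"claw":0,"xyz":[-0.029,-0.03,-0.002],"twist":[0,0,0]}
    - {"claw":0,"xyz":[-0.029,-0.03,-0.002],"twist":[0,0,0]}
    - {"claw":0,"xyz":[-0.029,-0.03,-0.002],"twist":[0,0,0]}
    - {"claw":0,"xyz":[-0.029,-0.03,-0.002],"twist":[0,0,0]}
    - {"claw":0,"xyz":[-0.029,-0.03,-0.002],"twist":[0,0,0]}
    - {"claw":0,"xyz":[-0.029,-0.03,-0.002],"twist":[0,0,0]}
    - {"claw":0,"xyz":[-0.029,-0.03,-0.002],"twist":[0,0,0]}

```text
time: 2.6
position: [0.5769, -0.0998, 0.2711]
ee_rot: [0.148, 0.989, 0.0, -0.0]
wrist_force: [-0.8, 0.6, 0.6]
grip_width: -0.0001
grasp_force: 0.0
```

Call:
arm_command:
  moves:
    - {"claw":0,"xyz":[0,0,0],"twist":[0,0,-9]}
    - {"claw":0,"xyz":[0,0,0],"twist":[0,0,-9]}
    - {"claw":0,"xyz":[0,0,0],"twist":[0,0,-9]}
    - {"claw":0,"xyz":[0,0,0],"twist":[0,0,0]}
    - {"claw":0,"xyz":[0,0,0],"twist":[0,0,0]}

```text
time: 3.22
position: [0.5764, -0.0984, 0.2712]
ee_rot: [-0.085, 0.996, 0.0, -0.0]
wrist_force: [-1.0, -0.7, -0.2]
grip_width: -0.0
grasp_force: 0.0
```

```bash
python3 - <<'E'
from h import *
from scipy.spatial.transform import Rotation as R
o=ctrl.get_obs();M=R.from_quat(o['ee_rot']).as_matrix();p=o['position']
I=read_camera("wrist");cv2.imwrite('pics/w1.png',I[:,:,::-1])
print(o['time'],p,M.round(3),o['wrist_force'],o['grip_width'],o['joints'].round(2))
i=camera_info("wrist");W=np.array(i['mount']);f=200/np.tan(np.radians(i['fovy']/2))
K=np.array([[f,0,i['cx']],[0,f,i['cy']],[0,0,1]])
H=cv2.cvtColor(I,cv2.COLOR_RGB2HSV);k=cv2.inRange(H,(98,110,50),(118,255,255))
cs,h=cv2.findContours(k,cv2.RETR_CCOMP,cv2.CHAIN_APPROX_NONE)
for c,hh in zip(cs,h[0]):
    if hh[3]>=0 and cv2.contourArea(c)>100:
        e=cv2.fitEllipse(c);q=cv2.undistortPoints(np.array([[e[0]]]),K,i['D'])[0,0]
        d=M@W[:3,:3]@[q[0],q[1],1];s=p+M@W[:3,3];x=s+d*(.139-s[2])/d[2]
        print(e,x,'tool delta',M.T@(x-p))
t=np.array([.5757,-.096,.139]);print('fixed cams delta',M.T@(t-p))
E
```

```text
3.225 [ 0.57642086 -0.09844433  0.27115353] [[-0.986 -0.169 -0.   ]
 [-0.169  0.986  0.   ]
 [ 0.     0.    -1.   ]] [-0.97796193 -0.74873698 -0.18335652] -4.781179661136348e-05 [-0.21 -0.09  1.58 -0.    1.65 -1.95]
((462.2732849121094, 189.77597045898438), (35.96737289428711, 87.79715728759766), 84.19766235351562) [0.55407153 0.03056972 0.139     ] tool delta [0.00018305 0.13092544 0.13216342]
fixed cams delta [0.00026624 0.00252109 0.13215379]
```

View pics/w1.png

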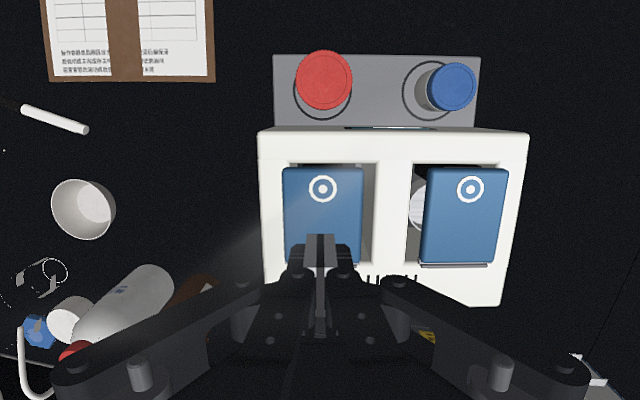

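The wrist view, with the analyser's front at the top, shows the target mark at (322,188) behind the red jar. The other mark is at (470,188) behind the blue jar, and the shut fingertips are at (320,240).

```bash
python3 - <<'E'
from h import *
from scipy.spatial.transform import Rotation as R
I=cv2.imread('pics/w1.png')
o=ctrl.get_obs();M=R.from_quat(o['ee_rot']).as_matrix();p=o['position']
i=camera_info("wrist");W=np.array(i['mount']);f=200/np.tan(np.radians(i['fovy']/2))
K=np.array([[f,0,i['cx']],[0,f,i['cy']],[0,0,1]])
k=cv2.inRange(cv2.cvtColor(I,cv2.COLOR_BGR2HSV),(0,0,140),(180,70,255))
for x0 in(300,450):
    m=np.zeros_like(k);m[172:205,x0:x0+42]=k[172:205,x0:x0+42]
    c=max(cv2.findContours(m,cv2.RETR_EXTERNAL,cv2.CHAIN_APPROX_NONE)[0],key=cv2.contourArea)
    e=cv2.fitEllipse(c);q=cv2.undistortPoints(np.array([[e[0]]]),K,i['D'])[0,0]
    d=M@W[:3,:3]@[q[0],q[1],1];s=p+M@W[:3,3];x=s+d*(.139-s[2])/d[2]
    print(e,x,'tool delta',M.T@(x-p))
E
```

```text
((322.5014343261719, 188.2121124267578), (27.143918991088867, 28.031288146972656), 88.51425170898438) [ 0.57470699 -0.09719548  0.139     ] tool delta [0.00148006 0.00150943 0.13219624]
((469.7033386230469, 188.85011291503906), (24.791486740112305, 28.289012908935547), 50.66427230834961) [0.55197234 0.03729459 0.139     ] tool delta [0.00106968 0.13790691 0.13220868]
```

Three views agree to about 2 mm, with the tool offset at (0.001, 0.002, 0.132). I'll lower the finger to about 10 mm above the mark.

Call:
arm_command:
  moves:
    - {"claw":0,"xyz":[0.001,0.002,0.03],"twist":[0,0,0]}
    - {"claw":0,"xyz":[0,0,0.03],"twist":[0,0,0]}
    - {"claw":0,"xyz":[0,0,0.03],"twist":[0,0,0]}
    - {"claw":0,"xyz":[0,0,0.02],"twist":[0,0,0]}
    - {"claw":0,"xyz":[0,0,0.012],"twist":[0,0,0]}
    - {"claw":0,"xyz":[0,0,0],"twist":[0,0,0]}
    - {"claw":0,"xyz":[0,0,0],"twist":[0,0,0]}

```text
time: 4.15
position: [0.5756, -0.0967, 0.1504]
ee_rot: [-0.087, 0.996, -0.0, 0.001]
wrist_force: [-1.1, -0.1, 0.7]
grip_width: 0.0001
grasp_force: 0.0
```

```bash
python3 - <<'E'
from h import *
o=ctrl.get_obs();print(o['time'],o['position'],o['wrist_force'])
cv2.imwrite('pics/w2.png',np.vstack([read_camera("wrist")[100:330,:,::-1],read_camera("side")[150:350,:,::-1]]))
E
```

```text
4.15 [ 0.57558956 -0.09674615  0.15039251] [-1.12073704 -0.14805397  0.68679969]
```

View pics/w2.png

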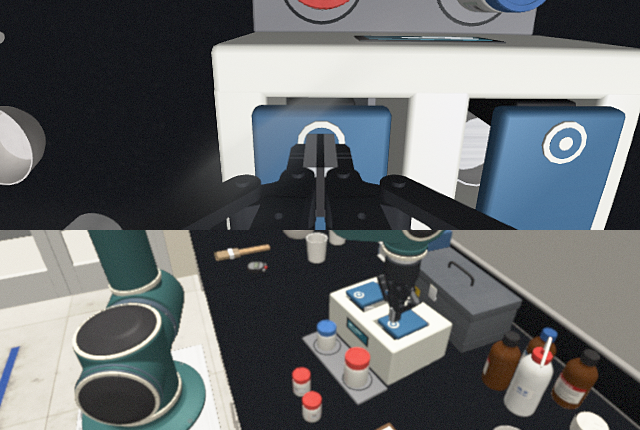

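The tip hangs over the mark, and the ring shows around it at (320,130). I'll press in small steps.

Call:
arm_command:
  moves:
    - {"claw":0,"xyz":[0,0,0.003],"twist":[0,0,0]}
    - {"claw":0,"xyz":[0,0,0.003],"twist":[0,0,0]}
    - {"claw":0,"xyz":[0,0,0.003],"twist":[0,0,0]}
    - {"claw":0,"xyz":[0,0,0.002],"twist":[0,0,0]}
    - {"claw":0,"xyz":[0,0,0.002],"twist":[0,0,0]}
    - {"claw":0,"xyz":[0,0,0.002],"twist":[0,0,0]}
    - {"claw":0,"xyz":[0,0,0],"twist":[0,0,0]}

```text
time: 5.12
position: [0.5751, -0.0967, 0.1342]
ee_rot: [-0.087, 0.996, -0.0, -0.0]
wrist_force: [-1.8, -1.4, 1.9]
grip_width: -0.0001
grasp_force: 1.4
```

Call:
arm_command:
  moves:
    - {"claw":0,"xyz":[0,0,0.001],"twist":[0,0,0]}
    - {"claw":0,"xyz":[0,0,0.001],"twist":[0,0,0]}
    - {"claw":0,"xyz":[0,0,0],"twist":[0,0,0]}

```text
time: 5.5
position: [0.5751, -0.0967, 0.1322]
ee_rot: [-0.087, 0.996, 0.0, -0.0]
wrist_force: [-2.0, -1.1, 3.0]
grip_width: -0.0001
grasp_force: 1.5
```

The mark is about 7 mm down at about 3 N. I'll continue to the stop.

Call:
arm_command:
  moves:
    - {"claw":0,"xyz":[0,0,0.001],"twist":[0,0,0]}
    - {"claw":0,"xyz":[0,0,0.001],"twist":[0,0,0]}
    - {"claw":0,"xyz":[0,0,0],"twist":[0,0,0]}

```text
time: 5.88
position: [0.5752, -0.0968, 0.1309]
ee_rot: [-0.087, 0.996, -0.0, 0.0]
wrist_force: [-4.4, -1.1, 7.8]
grip_width: -0.0001
grasp_force: 4.4
```

The force rose to 7.8 N, so the stop is reached. I'll retract up and slightly forward.

Call:
arm_command:
  moves:
    - {"claw":0,"xyz":[0,0,-0.006],"twist":[0,0,0]}
    - {"claw":0,"xyz":[0,0,-0.012],"twist":[0,0,0]}
    - {"claw":0,"xyz":[0.004,0,-0.02],"twist":[0,0,0]}
    - {"claw":0,"xyz":[0.01,0,-0.03],"twist":[0,0,0]}
    - {"claw":0,"xyz":[0.01,0,-0.04],"twist":[0,0,0]}
    - {"claw":0,"xyz":[0.02,0,-0.04],"twist":[0,0,0]}
    - {"claw":0,"xyz":[0.03,0,-0.03],"twist":[0,0,0]}
    - {"claw":0,"xyz":[0.03,0,-0.02],"twist":[0,0,0]}
    - {"claw":0,"xyz":[0,0,0],"twist":[0,0,0]}

```text
time: 7.0
position: [0.4716, -0.1149, 0.3317]
ee_rot: [-0.086, 0.996, -0.001, 0.002]
wrist_force: [1.1, 0.3, -0.8]
grip_width: -0.0001
grasp_force: 0.0
```

Call:
arm_command:
  moves:
    - {"claw":0,"xyz":[0,0,0],"twist":[0,0,0]}
    - {"claw":0,"xyz":[0,0,0],"twist":[0,0,0]}
    - {"claw":0,"xyz":[0,0,0],"twist":[0,0,0]}
    - {"claw":0,"xyz":[0,0,0],"twist":[0,0,0]}
    - {"claw":0,"xyz":[0,0,0],"twist":[0,0,0]}
    - {"claw":0,"xyz":[0,0,0],"twist":[0,0,0]}
    - {"claw":0,"xyz":[0,0,0],"twist":[0,0,0]}
    - {"claw":0,"xyz":[0,0,0],"twist":[0,0,0]}
    - {"claw":0,"xyz":[0,0,0],"twist":[0,0,0]}
    - {"claw":0,"xyz":[0,0,0],"twist":[0,0,0]}
    - {"claw":0,"xyz":[0,0,0],"twist":[0,0,0]}
    - {"claw":0,"xyz":[0,0,0],"twist":[0,0,0]}
    - {"claw":0,"xyz":[0,0,0],"twist":[0,0,0]}
    - {"claw":0,"xyz":[0,0,0],"twist":[0,0,0]}
    - {"claw":0,"xyz":[0,0,0],"twist":[0,0,0]}
    - {"claw":0,"xyz":[0,0,0],"twist":[0,0,0]}
    - {"claw":0,"xyz":[0,0,0],"twist":[0,0,0]}

```text
time: 9.12
position: [0.4727, -0.1146, 0.3283]
ee_rot: [-0.087, 0.996, -0.0, 0.0]
wrist_force: [0.2, 0.1, -0.2]
grip_width: -0.0002
grasp_force: 0.0
```

```bash
python3 - <<'E'
from h import *
cv2.imwrite('pics/w3.png',np.vstack([read_camera("wrist")[:330,:,::-1],read_camera("side")[150:400,:,::-1]]))
E
```

```text
(no output)
```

View pics/w3.png

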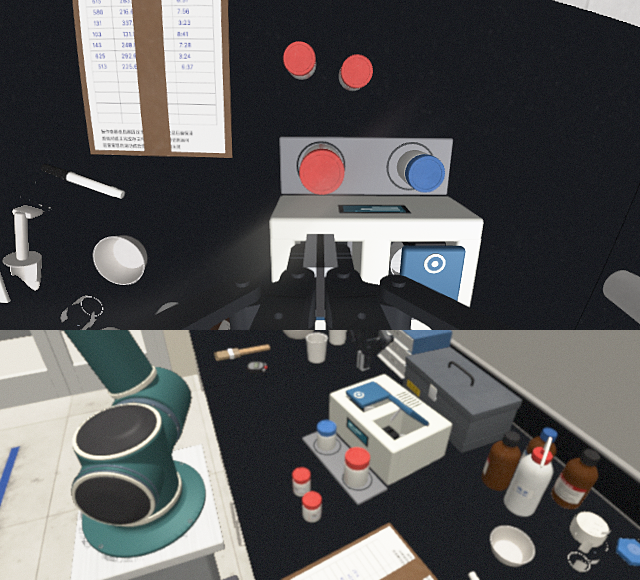

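The side view shows the right hatch standing open, seen edge-on at about (400,400) over a dark opening. The left hatch is shut, both jars stand in place, and the hand is clear. I waited 2.1 s after retracting, so I'm handing in.

```bash
python3 -c "
from rig import ctrl
print(ctrl.hand_in())"
```

```text
the job is handed in; nothing more can be done
None
```

I pressed the right hatch (behind the red-capped jar) once to its stop; it sprang up and was still open after a 2 s watch with the hand clear, the left hatch and both jars looked undisturbed, and the job is handed in (no verdict was returned).

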